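Pop the fuse hatch on the jig's control box

TASK

Two control boxes for the air jig stand on the bench. With the fingertips press the pad of the narrow hatch (the fuse hatch) once, gently, in until its push-push catch lets go; then take the fingers away so that the hatch pops up, and watch for about two seconds that it stays open. Leave the wide hatch shut, and do not grasp, lift or shift any of the things lying about.

Things in the scene. Friction and masses are not known exactly. Their poses are not given: they have to be found in the camera images.
- narrow_box: mint-green steel control box bolted to the bench, 160 (own x) x 150 (own y) x 60 mm high; the narrow hatch is let into its top. Origin at the centre of its underside, z up. The hatch lies along y = 0: hinge at x = +20 mm, free edge at x = -70 mm. Bolted feet stick out 12 mm on the y sides, air fittings 24 mm at +x
- narrow_hatch (a joint): angle (rad) of the narrow hatch: 0 latched, flush with the box top; positive = popped up; negative = pressed in. Dark steel plate 90 x 46 mm. Push-push: at the pad it yields to 3-4 N; near -0.065 (5 mm) the catch gives, hard stop -0.10 (7 mm); it then pushes back with 10-20 N and, once let go, springs up within 0.5 s to about 0.49 and stays. Let go too early it returns to 0; pressed home a second time it latches for good
- narrow_hatch_pad (a point): centre of the top face of the press pad on the narrow hatch: an oblong block 24 mm (box x) x 32 mm (box y), 8 mm above the hatch plate, bare steel, 72 mm from the hinge and 18 mm from the free edge. Shut, it is 68 mm above the bench, at x = -52 mm, y = 0 in the box's frame; open, 34 mm higher. Press it straight down
- wide_box: mint-green steel control box bolted to the bench, 160 (own x) x 150 (own y) x 60 mm high; the wide hatch is let into its top. Origin at the centre of its underside, z up. The hatch lies along y = 0: hinge at x = +20 mm, free edge at x = -70 mm. Bolted feet stick out 12 mm on the y sides, air fittings 24 mm at +x
- wide_hatch (a joint): angle (rad) of the wide hatch: 0 latched, flush with the box top; positive = popped up; negative = pressed in. Dark steel plate 90 x 104 mm, same push-push catch. To be left alone
- wide_hatch_pad (a point): centre of the top face of the press pad on the wide hatch: a disc 32 mm across, 8 mm above the hatch plate, bare steel, 72 mm from the hinge and 18 mm from the free edge. Shut, it is 68 mm above the bench, at x = -52 mm, y = 0 in the box's frame; open, 34 mm higher; not to be pressed
- bush: stepped brass bush, 28 mm across, 30 mm high, loose, standing on the rear deck of the narrow-hatch box; origin at the centre of its underside
- block: wooden block 30 x 45 x 25 mm, loose, on the rear deck of the wide-hatch box; origin at the centre of its underside
- clamp: dark steel clamp block 50 x 34 x 28 mm with two bolt heads on top (36 mm high in all), loose on the bench between the boxes; origin at the centre of its underside
- stick: bare wooden stick 190 x 16 x 12 mm, its length along its own x, loose on the bench at the left; origin at the centre of its underside
- driver: screwdriver lying on the bench at the right, about 0.2 m long; its own x runs along it
- gluepot: closed jar, 64 mm across, 85 mm high, behind the boxes; origin at the centre of its underside
- cup: open steel cup, 72 mm across, 75 mm high, behind the boxes; origin at the centre of its underside

How it is judged:
On the way, in this order (a step that is already met when the one before it is completed fails the run):
1. the narrow hatch is pressed in until the catch lets go (value of joint narrow_hatch below -0.03 rad and contact force between the fingers and narrow_box above 0.1 N).
2. the narrow hatch has popped open and stays open for 1.5 s with nothing of the robot touching the box (value of joint narrow_hatch above 0.4 rad and contact force between each of the arm, the fingers and narrow_box below 0.05 N), for 1.5 s.
At the end, for the whole second after the job is handed in: the narrow hatch stands open and still at more than 0.40 rad, the wide hatch is shut (within 0.03 rad), and every loose thing is within 30 mm of where it was (value of joint narrow_hatch above 0.4 rad and velocity of joint narrow_hatch below 0.1 rad/s and value of joint wide_hatch between -0.03 and 0.03 rad and distance of each of bush, block, clamp, stick, driver, gluepot, cup from where it was at the start of the episode below 0.03 m); the robot touches nothing.
It fails at once if the wide hatch is pressed in or opened (more than 0.04 rad) (value of joint wide_hatch below -0.04 rad or value of joint wide_hatch above 0.04 rad).
It fails at once if the narrow-hatch box is pushed with more than 50 N (contact force between any of the fingers, the arm and narrow_box above 50 N).
It fails at once if a loose thing is lifted, carried or shifted by more than 30 mm (distance of any of bush, block, clamp, stick, driver, gluepot, cup from where it was at the start of the episode above 0.03 m).
It also fails if it takes over 32 s, if anything falls off the work surface, if the arm or the gripper's body presses on something with over 40 N, if the wrist force passes 120 N, or if a joint passes its speed limit or range.

ROBOT

A 6-joint arm with a two-finger parallel gripper is mounted at the origin on the work surface. World frame = base frame: x ahead of the robot, y to its left, z up, the work surface at z = 0. Lengths are in m, angles in rad, forces in N, time in s.
With the tool pointing down it reaches from about 0.325 to 0.85 m from the base axis. Payload 4.4 kg.
Tool frame: the origin (TCP) lies at the very end of the fingers, on their centre line; the grasp point (between the pads) lies 19 mm behind it; z points along the fingers, y is the line along which they close (so a half turn about z gives the same grasp; the last joint's range is limited). The gripper opens to 94 mm and grips with 3 to 60 N. Pads are 16 mm wide; open, the fingers measure 119 mm over their backs; the gripper's body (75 mm by 177 mm) begins 78 mm behind the grasp point.
Start: joints at [-1.393, 0.207, 1.542, -0, 1.393, -0.15], TCP at [0.185, -0.544, 0.205] pointing down, gripper open.
Joint ranges: [-2.73, 2.73], [-0.86, 2.22], [0.23, 2.46], [-1.11, 4.25], [0.08, 2.63], [-2.82, 2.82]. Speed limits (rad/s): [2.79, 2.79, 3.14, 3.14, 3.14, 3.14].

INTERFACE

Orientations are given as a rotation vector (axis times angle).
In Python, from workcell import * gives the robot as it stands. The module is installed in compiled form; this text tells all that it offers.
- The arm moves only by the shell command python3 -m jog 'ROWS' [OPENING] [FORCE]. ROWS is JSON, a list of rows, each a list of 6 numbers: the shift along the tool's x, y, z in cm, then the turn, a rotation vector about the tool's x, y, z in degrees. A call has 1 to 10 rows; each row shifts and turns the commanded pose from where the row before left it, along the tool's axes as they then stand; what a row does not reach is not made up. A row lasts 1/12 s, in which the tool goes at most 41.7 mm and 7.16 degrees, less where a joint would pass 70% of its speed; a pose out of reach is approached as far as the arm can. A call is refused whole if a number of a shift passes 4.17 or a number of a turn 7.16, either way. A call with a gripper value outside its range is refused whole. OPENING is the finger opening in cm, from 0 to 9.4, set as the call begins (- or left out, the last holds). The fingers move at their own pace and stop on an object; FORCE is the grip in N (left out, the last holds). Time passes only in rows, so rows that do not move let the fingers close. It gives the time, the measured TCP pose, the force, the opening and the grip force at its end, in the units of the state.
- state(): the state, without advancing time (a new reading comes with each control period).
- read_camera(name): name is "side" or "top"; returns a dict with "pixels" (420x560x3 uint8, red, green, blue), "fx", "fy", "cx", "cy" (pixels), "R" (3x3) and "t" (3): a world point X has camera coordinates R X + t. Camera axes: x right, y down, z forward; pixel columns grow to the right and rows downward; lengths in m; the calibration is good to about 2 mm. A picture is of the moment at which its call begins. There is no depth.
- close_job(): hands the job in; it is judged then, once.
The state is a dict: "time_s": time; "q": joint angles; "qvel": joint speeds; "tau": joint torques, N m; "ee_pos": TCP position; "tcp_rot": TCP orientation; "contact_force": force on the tool from outside, world axes, zero at the start; "ft_torque": the same for the moment, N m; "gripper_width": finger opening in m; "gripper_force": force on a finger pad.
Only numpy, scipy, OpenCV 4.12 (cv2) and the standard library are available. Lean on these libraries where they do the work, as an engineer would, in place of code of your own. Each camera call takes 0.05 s, during which the arm holds its last target. There are 200 camera calls.

## Working session

There is one attempt and no reset: what is moved stays moved. The work goes in short steps, Python scripts to look and compute and a shell command to move; the robot and the scene stay as the last step left them, time stands still between calls to the robot, and variables do not carry over. Pictures are saved under pics/ and viewed, at most 10 in all, crops included, and the job is handed in when it is done.

```bash
mkdir -p pics; python3 - <<'E'
from workcell import *
import cv2
for n in ("top","side"):
    c=read_camera(n); cv2.imwrite(f"pics/{n}0.png",c["pixels"][:,:,::-1])
    print(n,c["fx"],c["cx"],c["cy"],c["R"],c["t"])
s=state();print(s["time_s"],s["ee_pos"],s["tcp_rot"],s["contact_force"],s["gripper_width"])
E
```

```text
top 517.6673877784764 284.87458341697925 212.61334398203545 [[-0.01077389 -0.99994093  0.00143499]
 [-0.99191831  0.01050599 -0.1264424 ]
 [ 0.12641986 -0.00278567 -0.99197291]] [-0.01135585  0.61773685  1.47117383]
side 396.70119056702373 275.99914817566156 204.16220056765707 [[-0.81496028 -0.57916366  0.02022874]
 [-0.31625114  0.41521479 -0.85298411]
 [ 0.48561812 -0.70154553 -0.52154473]] [0.48969471 0.25356393 0.87271791]
0.1 [ 0.18500063 -0.54367483  0.20441109] [-3.09749953e+00 -5.12287352e-01  3.72533661e-05] [ 0.04939128 -0.45302816 -0.02845411] 0.09414437459557877
```

View pics/top0.png

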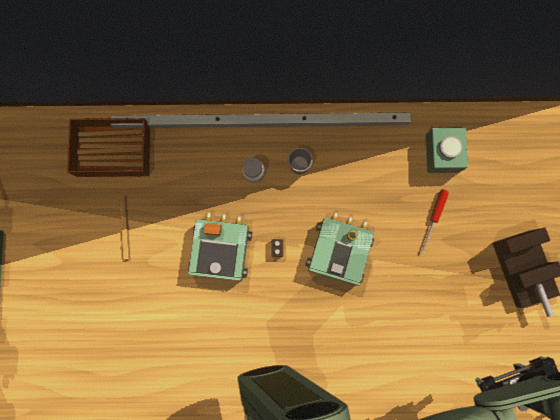

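View pics/side0.png

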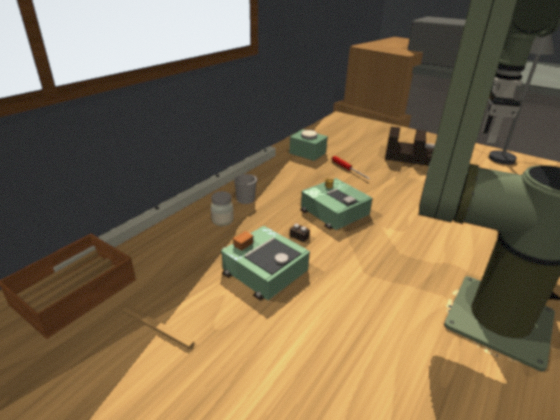

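The top view shows the narrow box on the right, around (341,250), with its oblong pad near (337,268). The wide box with its disc pad is at (218,250), and the clamp is at (277,249). Next I'll measure the pad and the hatch axis.

```bash
cat > h.py <<'E'
from workcell import *
import cv2, numpy as np
def ray(c,u,v,z):
    d=c["R"].T@np.array([(u-c["cx"])/c["fx"],(v-c["cy"])/c["fy"],1]); o=-c["R"].T@c["t"]
    return o+d*(z-o[2])/d[2]
def proj(c,X):
    p=c["R"]@np.array(X)+c["t"]; return c["fx"]*p[0]/p[2]+c["cx"],c["fy"]*p[1]/p[2]+c["cy"]
E
python3 - <<'E'
from h import *
c=read_camera("top"); im=c["pixels"]; x0,y0,x1,y1=295,205,390,300
hsv=cv2.cvtColor(im,cv2.COLOR_RGB2HSV)
g=np.zeros(im.shape[:2],np.uint8); g[y0:y1,x0:x1]=cv2.inRange(hsv,(50,40,110),(90,255,255))[y0:y1,x0:x1]
k=max(cv2.findContours(g,0,2)[0],key=cv2.contourArea); print("box",cv2.minAreaRect(k),cv2.contourArea(k))
inner=np.zeros_like(g); cv2.drawContours(inner,[k],-1,255,-1)
m=cv2.inRange(hsv,(0,0,100),(180,50,255))&inner
for q in cv2.findContours(m,0,2)[0]:
    if cv2.contourArea(q)>30:
        r=cv2.minAreaRect(q);print("pad?",r,ray(c,*r[0],.068))
d=cv2.inRange(hsv,(0,0,0),(180,255,95))&inner
for q in cv2.findContours(d,0,2)[0]:
    if cv2.contourArea(q)>30:
        r=cv2.minAreaRect(q);print("dark",r,[ray(c,*p,.06)[:2].round(4) for p in cv2.boxPoints(r)])
a=cv2.resize(im[y0:y1,x0:x1],None,fx=6,fy=6,interpolation=cv2.INTER_CUBIC);cv2.imwrite("pics/crop1.png",a[:,:,::-1])
E
```

```text
box ((341.41510009765625, 251.04718017578125), (52.746456146240234, 55.08158493041992), 15.945395469665527) 2674.0
pad? ((337.1499938964844, 268.0500183105469), (11.700427055358887, 8.221921920776367), 18.434947967529297) [ 0.45456559 -0.16376582  0.068     ]
pad? ((361.3000183105469, 236.9000244140625), (11.180339813232422, 8.497057914733887), 26.56505012512207) [ 0.54195301 -0.23455959  0.068     ]
dark ((338.7075500488281, 259.7735900878906), (17.719512939453125, 31.318208694458008), 15.945394515991211) [array([ 0.4428, -0.1324]), array([ 0.528 , -0.1587]), array([ 0.5136, -0.207 ]), array([ 0.4286, -0.1803])]
```

View pics/crop1.png

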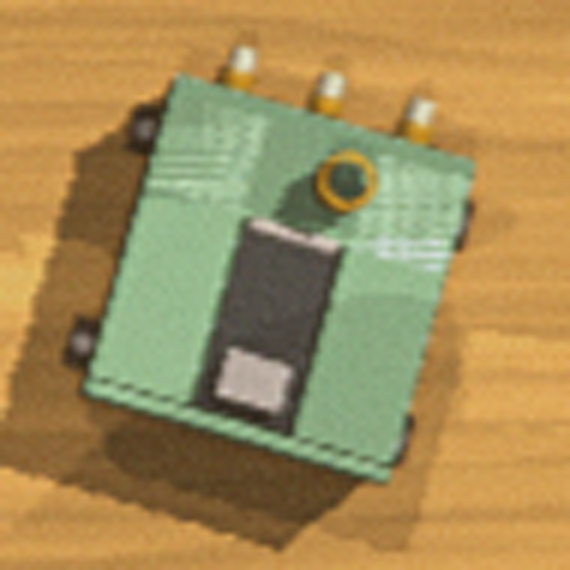

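The pad is at (0.4545, -0.164) and the box yaw is about -17.2°. I'll turn the tool +36° about its z, so its y lies along the box's y, and close the fingers.

```bash
python3 -m jog '[[0,0,0,0,0,6],[0,0,0,0,0,6],[0,0,0,0,0,6],[0,0,0,0,0,6],[0,0,0,0,0,6],[0,0,0,0,0,6],[0,0,0,0,0,0],[0,0,0,0,0,0]]' 0 10
cat > d.py <<'E'
from h import *
from scipy.spatial.transform import Rotation as Ro
import sys
t=np.array([float(a) for a in sys.argv[1:4]]); s=state(); R=Ro.from_rotvec(s["tcp_rot"])
print("tool cm",(R.inv().apply(t-s["ee_pos"])*100).round(2),"tool x yaw",np.degrees(np.arctan2(*R.as_matrix()[[1,0],0])),"z",R.as_matrix()[:,2].round(3),s["time_s"],s["contact_force"],s["gripper_width"])
E
python3 d.py .4545 -.164 .13
```

```text
time_s: 0.82
ee_pos: [0.1851, -0.5441, 0.2051]
tcp_rot: [-3.106, 0.466, 0.0]
contact_force: [0.1, -0.2, -0.3]
gripper_width: 0.0444
gripper_force: 0.0
tool cm [ 14.6  -44.24   7.53] tool x yaw -17.064730575948225 z [-0.     0.001 -1.   ] 0.8167 [ 0.12950881 -0.17561059 -0.26154088] 0.04439943604947508
```

```bash
python3 -m jog '[[0.6,-1.8,0,0,0,0],[1.2,-3.6,0,0,0,0],[1.2,-3.6,0,0,0,0],[1.2,-3.6,0,0,0,0],[1.2,-3.6,0,0,0,0],[1.2,-3.6,0,0,0,0],[1.2,-3.6,0,0,0,0],[1.2,-3.6,0,0,0,0],[1.2,-3.6,0,0,0,0],[1.2,-3.6,0,0,0,0]]'
python3 d.py .4545 -.164 .13
```

```text
time_s: 1.65
ee_pos: [0.396, -0.2498, 0.2056]
tcp_rot: [3.107, -0.467, 0.001]
contact_force: [0.2, -0.8, 0.6]
gripper_width: 0.0004
gripper_force: 0.0
tool cm [ 3.07 -9.92  7.56] tool x yaw -17.082502786934327 z [ 0. -0. -1.] 1.65 [ 0.23056022 -0.76251346  0.57174686] 0.00040335734152473186
```

```bash
python3 -m jog '[[1,-3,0,0,0,0],[1,-3,0,0,0,0],[0.8,-2.5,0,0,0,0],[0.4,-1.5,0,0,0,0],[0,0,2,0,0,0],[0,0,2.5,0,0,0],[0,0,2,0,0,0],[0,0,1,0,0,0],[0,0,0,0,0,0],[0,0,0,0,0,0]]'
python3 d.py .4545 -.164 .13; python3 - <<'E'
from h import *
for n in ("top","side"):
    c=read_camera(n);u,v=map(int,proj(c,[.4545,-.164,.1]));print(n,u,v)
    a=cv2.resize(c["pixels"][max(0,v-50):v+50,u-65:u+65],None,fx=6,fy=6,interpolation=cv2.INTER_CUBIC);cv2.imwrite(f"pics/{n}2.png",a[:,:,::-1])
E
```

```text
time_s: 2.48
ee_pos: [0.4553, -0.1654, 0.1304]
tcp_rot: [-3.106, 0.469, 0.001]
contact_force: [0.3, -1.0, 0.5]
gripper_width: 0.0003
gripper_force: 0.0
tool cm [-0.12 -0.11  0.04] tool x yaw -17.17230429783488 z [-0.001  0.    -1.   ] 2.4833 [ 0.25403716 -1.02246117  0.46268971] 0.0003242791396570674
top 338 267
side 350 189
```

View pics/side2.png

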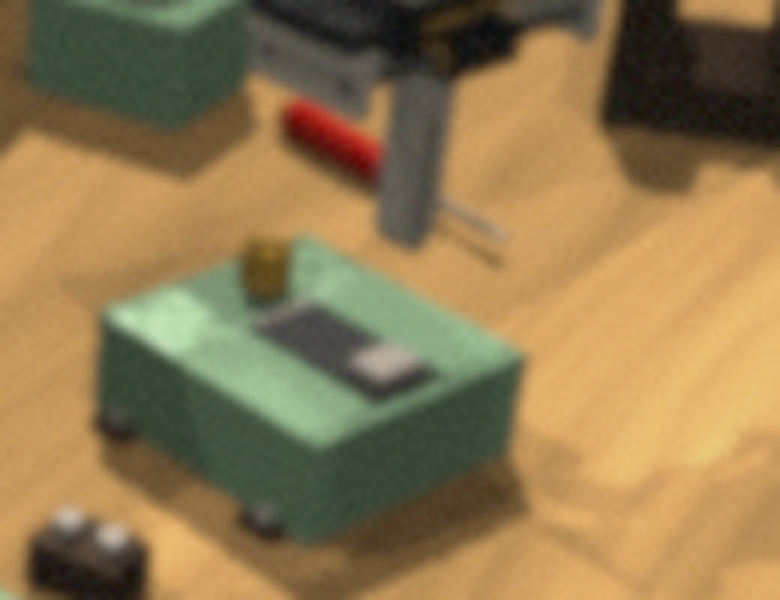

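The side view shows the closed fingertips at about crop (405,240) and the pad centre at about crop (388,363), which is image (349.7,199.5). I'll check the pad position from this view.

```bash
python3 - <<'E'
from h import *
c=read_camera("side");print(ray(c,349.7,199.5,.068)); p=state()["ee_pos"];print(p,proj(c,[p[0],p[1],.068]),"tip",proj(c,p),"tip crop",[(a-b)*6 for a,b in zip(proj(c,p),(285,139))])
E
```

```text
[ 0.45048044 -0.16096223  0.068     ]
[ 0.45654878 -0.16622136  0.13204185] (np.float64(348.6429238650261), np.float64(198.14181914695652)) tip (np.float64(351.2172052185881), np.float64(178.99273597464065)) tip crop [np.float64(397.30323131152863), np.float64(239.9564158478439)]
```

```bash
python3 -m jog '[[-0.25,-0.15,0,0,0,0],[0,0,1,0,0,0],[0,0,1.5,0,0,0],[0,0,1.5,0,0,0],[0,0,0.8,0,0,0],[0,0,0,0,0,0],[0,0,0,0,0,0],[0,0,0,0,0,0]]'
python3 d.py .4535 -.1635 .068; python3 - <<'E'
from h import *
c=read_camera("side")
a=cv2.resize(c["pixels"][140:240,285:415],None,fx=6,fy=6,interpolation=cv2.INTER_CUBIC);cv2.imwrite(f"pics/side3.png",a[:,:,::-1])
E
```

```text
time_s: 3.3
ee_pos: [0.454, -0.1636, 0.0831]
tcp_rot: [3.106, -0.47, 0.002]
contact_force: [1.2, -0.7, -0.1]
gripper_width: 0.0002
gripper_force: 0.0
tool cm [-0.06  0.01  1.51] tool x yaw -17.21726317630274 z [ 0.001 -0.001 -1.   ] 3.3 [ 1.15805246 -0.65162837 -0.12527727] 0.00016036507129074733
```

View pics/side3.png

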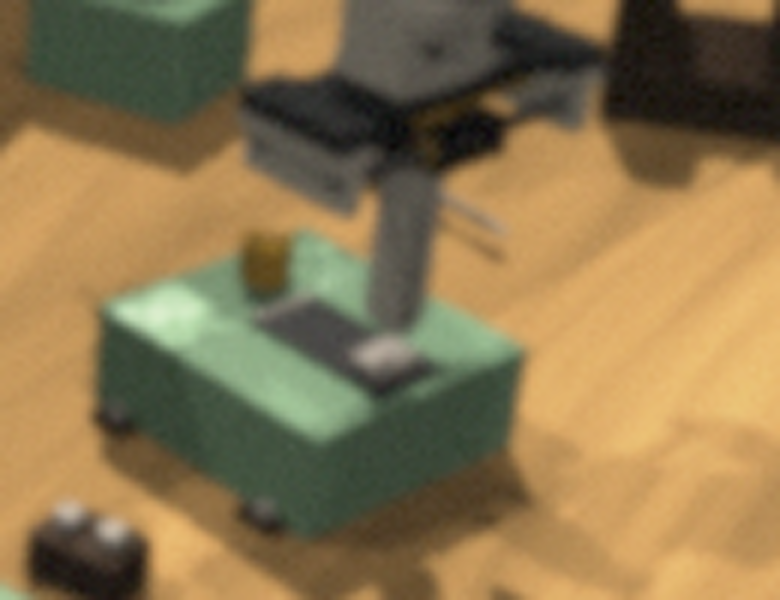

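The tip, at crop (395,322), is over the pad at (388,357). I'll lower it slowly.

```bash
python3 -m jog '[[0,0,0.4,0,0,0],[0,0,0.4,0,0,0],[0,0,0.3,0,0,0],[0,0,0.2,0,0,0],[0,0,0.1,0,0,0],[0,0,0.1,0,0,0],[0,0,0,0,0,0],[0,0,0,0,0,0]]'
```

```text
time_s: 4.02
ee_pos: [0.4531, -0.1631, 0.0674]
tcp_rot: [-3.106, 0.47, 0.001]
contact_force: [-1.9, 0.8, 2.1]
gripper_width: 0.0004
gripper_force: 1.4
```

```bash
python3 -m jog '[[0,0,0.1,0,0,0],[0,0,0.1,0,0,0],[0,0,0.1,0,0,0],[0,0,0,0,0,0],[0,0,0,0,0,0]]'; python3 -m jog '[[0,0,0.1,0,0,0],[0,0,0,0,0,0],[0,0,0,0,0,0]]'
```

```text
time_s: 4.43
ee_pos: [0.454, -0.1634, 0.0643]
tcp_rot: [3.106, -0.47, 0.002]
contact_force: [0.4, -0.7, -0.0]
gripper_width: 0.0006
gripper_force: 0.0
time_s: 4.68
ee_pos: [0.4539, -0.1634, 0.0645]
tcp_rot: [3.106, -0.47, 0.0]
contact_force: [-4.6, 1.4, 13.6]
gripper_width: 0.0005
gripper_force: 6.5
```

```bash
python3 -m jog '[[0,0,0,0,0,0],[0,0,0,0,0,0]]'; python3 -m jog '[[0,0,0.05,0,0,0],[0,0,0,0,0,0],[0,0,0,0,0,0]]'
```

```text
time_s: 4.85
ee_pos: [0.454, -0.1635, 0.0654]
tcp_rot: [3.106, -0.47, 0.001]
contact_force: [-4.7, 2.1, 14.8]
gripper_width: 0.0004
gripper_force: 7.2
time_s: 5.1
ee_pos: [0.454, -0.1635, 0.0651]
tcp_rot: [3.106, -0.47, 0.001]
contact_force: [-5.0, 2.5, 15.0]
gripper_width: 0.001
gripper_force: 7.4
```

```bash
python3 - <<'E'
from h import *
c=read_camera("side")
a=cv2.resize(c["pixels"][140:240,285:415],None,fx=6,fy=6,interpolation=cv2.INTER_CUBIC);cv2.imwrite(f"pics/side4.png",a[:,:,::-1])
E
```

```text
(no output)
```

View pics/side4.png

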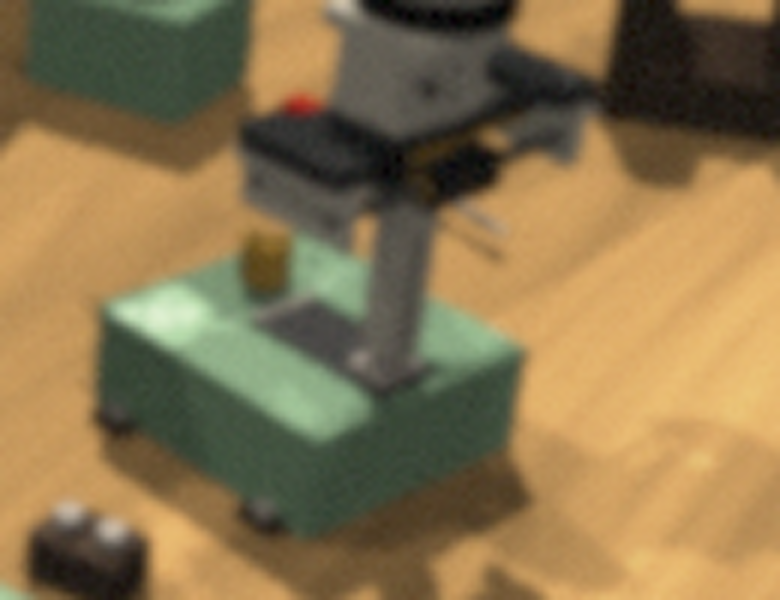

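The fingers are on the pad, near crop (388,365). The force holds at about 15 N as I press further, which is the spring pushing back after the catch let go. I'll withdraw straight up.

```bash
python3 -m jog '[[0,0,-1,0,0,0],[0,0,-3,0,0,0],[0,0,-3,0,0,0],[0,0,-3,0,0,0],[0,0,-2,0,0,0],[0,0,0,0,0,0],[0,0,0,0,0,0],[0,0,0,0,0,0],[0,0,0,0,0,0],[0,0,0,0,0,0]]'
python3 - <<'E'
from h import *
c=read_camera("side")
a=cv2.resize(c["pixels"][140:240,285:415],None,fx=6,fy=6,interpolation=cv2.INTER_CUBIC);cv2.imwrite(f"pics/side5.png",a[:,:,::-1])
E
```

```text
time_s: 5.98
ee_pos: [0.4523, -0.1626, 0.181]
tcp_rot: [-3.105, 0.47, 0.006]
contact_force: [0.4, 0.9, -0.2]
gripper_width: 0.0003
gripper_force: 0.0
```

View pics/side5.png

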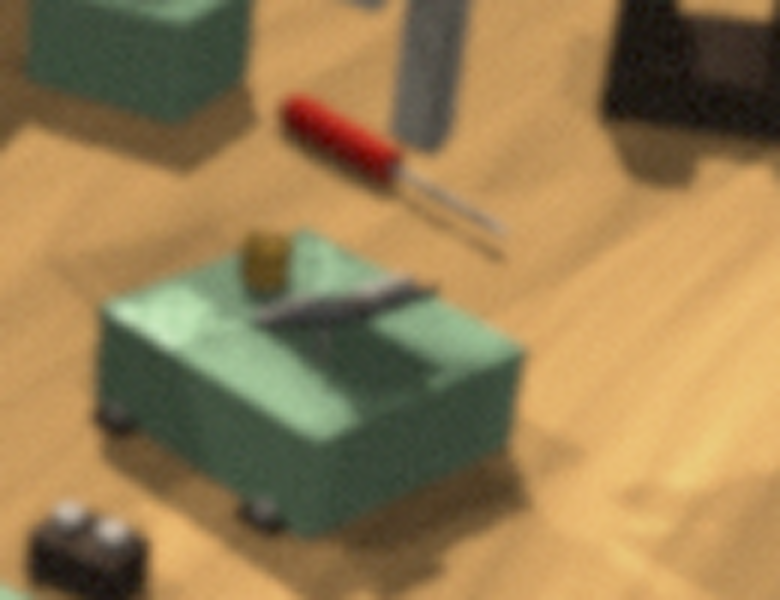

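The hatch has popped open, with its free edge now at about crop (425,288), and the fingers are well clear. I'll wait a bit over two seconds and check that it stays up.

```bash
for i in 1 2 3; do python3 -m jog '[[0,0,0,0,0,0],[0,0,0,0,0,0],[0,0,0,0,0,0],[0,0,0,0,0,0],[0,0,0,0,0,0],[0,0,0,0,0,0],[0,0,0,0,0,0],[0,0,0,0,0,0],[0,0,0,0,0,0],[0,0,0,0,0,0]]' | head -1; done
python3 - <<'E'
from h import *
c=read_camera("side"); a=c["pixels"][140:240,285:415][:,:,::-1]
b=cv2.resize(cv2.imread("pics/side5.png"),(130,100),interpolation=cv2.INTER_AREA)
print("hatch-area change",cv2.absdiff(a,b)[40:70,35:80].mean(), "bare area", cv2.absdiff(a,b)[80:100,90:130].mean())
print(state()["time_s"])
cv2.imwrite("pics/side6.png",cv2.resize(a,None,fx=6,fy=6,interpolation=cv2.INTER_CUBIC))
E
```

```text
time_s: 6.87
time_s: 7.7
time_s: 8.53
hatch-area change 1.8103703703703704 bare area 1.6179166666666667
8.5833
```

View pics/side6.png

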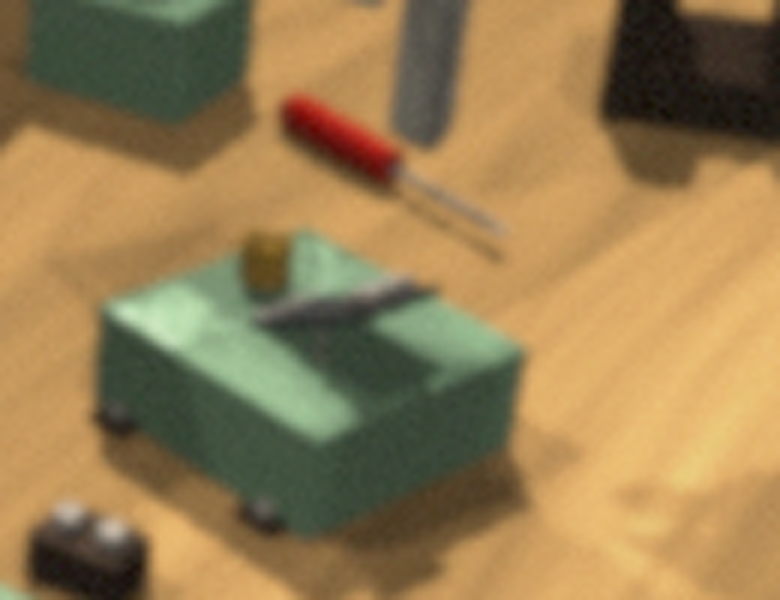

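The hatch is still open after 2.5 s with its edge unchanged at (425,288), and the bush and clamp haven't moved.

```bash
python3 -c "
from workcell import *
print(close_job())"
```

```text
the job is handed in; nothing more can be done
None
```

The job is handed in: one gentle press (about 15 N measured) released the narrow hatch; it popped up and was still open 2.5 s later, with the wide hatch and loose things untouched; no verdict was returned.

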